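# Turn the decorating wheel and set its pointer

### The arm

A 6-joint arm with a two-finger parallel gripper is mounted at the origin on the work surface. World frame = base frame: x ahead of the robot, y to its left, z up, the work surface at z = 0. Lengths are in m, angles in rad, forces in N, time in s.
With the tool pointing down it reaches from about 0.275 to 0.825 m from the base axis. Payload 4.9 kg.
Tool frame: the origin (TCP) lies midway between the tips of the shut fingers; the grasp point (between the pads) lies 19 mm behind it; z points along the fingers, y is the line along which they close (so a half turn about z gives the same grasp; the last joint's range is limited). The gripper opens to 85 mm and grips with 20 to 120 N. Pads are 22 mm wide; open, the fingers measure 114 mm over their backs; the gripper's body (76 mm by 85 mm) begins 54 mm behind the grasp point. The pads swing forward as they close: fully open they stand 13 mm farther back than shut.
Start: joints at [-1.425, 0.326, -0.193, 1.052, 0, 1.437], TCP at [0.152, -0.529, 0.231] pointing down, gripper open.
Joint ranges: [-2.65, 2.65], [-0.97, 1.79], [-1.3, 1.35], [-1.93, 2.1], [-1.47, 1.37], [-3.14, 3.14]. Speed limits (rad/s): [2.57, 2.57, 3.14, 3.14, 3.14, 3.14].

### API

Orientations are given as [roll, pitch, yaw] about the fixed x, y, z axes, in that order (R = Rz(yaw) Ry(pitch) Rx(roll)).
In Python, from cell import * gives the robot as it stands.
- The arm moves only by the tool play_rows, never from a script. Its argument "deltas" is text: rows parted by semicolons, each of 6 numbers parted by spaces: the shift along the tool's x, y, z in m, then the turn, a rotation vector about the tool's x, y, z in rad. A call has 1 to 10 rows; each row is the pose to reach, as a shift and turn from the pose commanded when the call began, along the tool's axes at that moment; what a row does not reach only later rows make up. A row lasts 1/10 s, in which the tool goes at most 50 mm and 8.59 degrees, less where a joint would pass 70% of its speed; a pose out of reach is approached as far as the arm can. A call with a gripper value outside its range is refused whole. "hand" is the opening, from 0 (shut) to 1 (fully open), set as the call begins (left out, the last holds). The fingers move at their own pace and stop on an object; the grip force is fixed at half the most. Time passes only in rows, so rows that repeat a pose let the fingers close. It gives the time, the measured TCP pose, the force, the opening and the grip force at its end, in the units of the state.
- sense(): the state, without advancing time (a new reading comes with each control period).
- capture(name): name is "scene" or "side" or "wrist"; returns a dict with "frame" (400x640x3 uint8, blue, green, red), "vertical_fov" (degrees; the focal length in pixels is half the picture's height over the tangent of half this angle, whatever the lens; pixels are square), "cx", "cy" (the principal point, pixels), "R" (3x3) and "t" (3): a world point X has camera coordinates R X + t. Camera axes: x right, y down, z forward; pixel columns grow to the right and rows downward; lengths in m; the calibration is good to about 2 mm. The wrist camera is an equidistant fisheye: a pixel r from the principal point sees the ray r / f radians off the axis. A picture is of the moment at which its call begins. There is no depth.
- hand_in(): hands the job in; it is judged then, once.
The state is a dict: "clock": time; "joint_positions": joint angles; "joint_velocities": joint speeds; "joint_efforts": joint torques, N m; "ee_pos": TCP position; "tool_rot": TCP orientation; "contact_force": force on the tool from outside, world axes, zero at the start; "moment": the same for the moment, N m; "finger_gap": finger opening in m; "grip_force": force on a finger pad.
Only numpy, scipy, OpenCV 4.12 (cv2) and the standard library are available. Lean on these libraries where they do the work, as an engineer would, in place of code of your own. Each camera call takes 0.05 s, during which the arm holds its last target. There are 200 camera calls.

### The job

Get the mug ready for marking on the decorating wheel: gently push the wheel round by its spokes with a fingertip until the mug's handle points straight at the post on the baseboard. Then push the pointer arm on top of that post round with a fingertip until its tip is over the middle of the mug. Do not touch or lift the mug itself, and leave everything else on the table where it is.

Things in the scene. Friction and masses are not known exactly. Their poses are not given: they have to be found in the camera images.
- base: Fixed stand of the decorating wheel: dark wooden baseboard 300 x 150 x 18 mm with a 125 mm square housing (top at 54 mm) under the wheel and an upright steel post 16 mm thick at one end. Origin on the table, on the wheel's vertical axis; x points level from there to the post, whose axis is 165 mm away; z up.
- wheel (a joint): Angle (rad) of the aluminium wheel about its vertical axis, growing anticlockwise from above. At 0 its four spokes lie along the base's +x, +y, -x, -y. Turns either way for over a turn and stays where it is left (light friction, about 1 N at a spoke's end). Disc radius 66 mm, top face 85 mm above the table.
- spoke_end (a point): Outer end, top edge, of the spoke along the base's +x at wheel = 0. The four spokes are equal upright flat bars 8 mm thick, 90 degrees apart, from the disc out to 125 mm from the axis, 55 to 89 mm above the table, free space between them (below: housing to 54 mm). Any spoke may be pushed.
- pointer (a joint): Swing (rad) of the steel pointer arm about the post's vertical axis, growing anticlockwise from above. 0: straight over the wheel's axis. Starts swung out at 1.5 to 2.2, so it is turned clockwise; it can overshoot to -0.9 and stays where it is left (light friction, under 1 N).
- pointer_tip (a point): End of the pointer's needle, 165 mm from the post's axis, 197 mm above the table. The arm is an upright flat bar 7 mm thick from the hub to 140 mm from the post's axis, 184 to 210 mm above the table; a thin 5 mm needle follows.
- post (a point): Axis of the post at its top, 180 mm above the table; the pointer's round hub, 26 mm across, sits on it up to 214 mm.
- mug: Terracotta mug, loose, standing in the middle of the wheel's disc and turning with it; 76 mm across, 62 mm high, so that its rim is 147 mm above the table. Origin at the centre of its underside; its own y axis points from its middle to its handle; z up.
- mug_handle (a point): Middle of the mug's handle bar, 69 mm from the mug's axis along its y, 32 mm above its foot (the handle reaches out at most 75 mm from the axis).
- jar: Bystander: lidded glaze jar, 54 mm across, 72 mm high, beside the post. Origin under its centre.
- bowl: Bystander: white bowl, 80 mm across, 40 mm high. Origin under its centre.
- rib: Bystander: flat plywood rib 100 x 45 x 8 mm. Origin under its centre.
- brush: Bystander: brush 170 mm long, lying. Origin under it, at the middle.
- jug: Bystander: clear plastic jug with a handle, 110 mm across, 120 mm high. Origin under its centre.
- roller: Bystander: wooden roller lying on the table, 32 mm across, 150 mm long. Origin under its middle.
- plug: Bystander: plaster plug, 44 mm across, 45 mm high. Origin under its centre.
Mind the look-alikes: they are no part of the job. Of the things like the mug, leave any that is green or red; of the rest the smaller one is meant.

How it is judged:
By the outcome, as a careful person would: the job done as asked, in the order asked, and still so for the second after the job is handed in, with the robot touching nothing.
It also fails if it takes over 72 s, if anything falls off the work surface, if the arm or the gripper's body presses on something with over 40 N, if the wrist force passes 120 N, or if a joint passes its speed limit or range.

## Working session

There is one attempt and no reset: what is moved stays moved. The work goes in short steps, Python scripts to look and compute and a tool call to move; the robot and the scene stay as the last step left them, time stands still between calls to the robot, and variables do not carry over. Pictures are saved under pics/ and viewed, at most 10 in all, crops included, and the job is handed in when it is done.

Besides the shell and the picture viewer there is one more tool, called after "Request:" as name(argument=value, ...) on one line, values as JSON. play_rows: Moves the arm, as the interface text tells. Its arguments: {"type":"object","properties":{"deltas":{"type":"string"},"hand":{"type":"number"}},"required":["deltas"]}

```bash
mkdir -p pics; ls; cat > h.py <<'E'
from cell import *
import numpy as np, cv2
def cap(n,save=None):
    c=capture(n)
    if save: cv2.imwrite('pics/'+save,c['frame'])
    return c
def K(c):
    f=200/np.tan(np.radians(c['vertical_fov'])/2); return f
def ray(c,u,v,z):
    f=K(c);R=np.array(c['R']);t=np.array(c['t'])
    d=R.T@np.array([(u-c['cx'])/f,(v-c['cy'])/f,1]);o=-R.T@t
    return o+d*(z-o[2])/d[2]
def proj(c,X):
    p=np.array(c['R'])@np.array(X)+np.array(c['t']);return K(c)*p[:2]/p[2]+[c['cx'],c['cy']]
E
python3 - <<'E'
from h import *
for n in ('scene','side'):
    c=cap(n,n+'0.png'); print(n,-np.array(c['R']).T@c['t'],c['vertical_fov'])
print(sense())
E
```

```text
pics
scene [ 1.38894635 -0.41362195  0.98957994] 45.39439069552839
side [0.31103471 0.80862374 1.14695433] 46.23306405631948
{'clock': 0.1, 'joint_positions': array([-1.42520510e+00,  3.26919721e-01, -1.93489972e-01,  1.05200140e+00,
       -2.33741488e-06,  1.43658195e+00]), 'joint_velocities': array([-0.00027861, -0.00189014,  0.00249836, -0.00083156, -0.00084809,
       -0.00189414]), 'joint_efforts': array([ 4.73805412e-04, -4.44240868e+01,  2.63038105e+01,  7.93426152e-03,
       -1.77609527e-04,  1.54796214e-05]), 'ee_pos': array([ 0.1518182 , -0.5280816 ,  0.23055063]), 'tool_rot': array([-3.13999210e+00, -2.13758436e-04,  2.79805436e-01]), 'contact_force': array([ 0.38510666, -0.00114217, -0.83466951]), 'moment': array([-0.00038445, -0.03007497, -0.02154424]), 'grip_force': 0.0, 'finger_gap': 0.08553461651094589}
```

View pics/scene0.png

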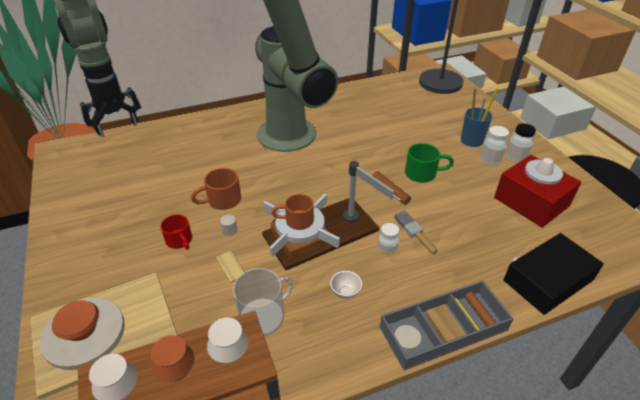

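View pics/side0.png

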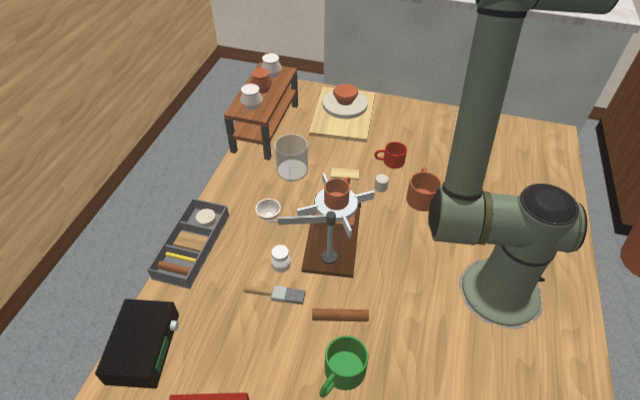

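```bash
python3 - <<'E'
from h import *
a=cv2.imread('pics/scene0.png')[145:270,255:415];b=cv2.imread('pics/side0.png')[160:280,245:405]
r=lambda i:cv2.resize(i,None,fx=4.9,fy=4.9,interpolation=cv2.INTER_CUBIC)
cv2.imwrite('pics/z1.png',cv2.resize(a,None,fx=4.8,fy=4.8,interpolation=2));cv2.imwrite('pics/z2.png',cv2.resize(b,None,fx=5,fy=5,interpolation=2))
E
```

```text
(no output)
```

View pics/z1.png

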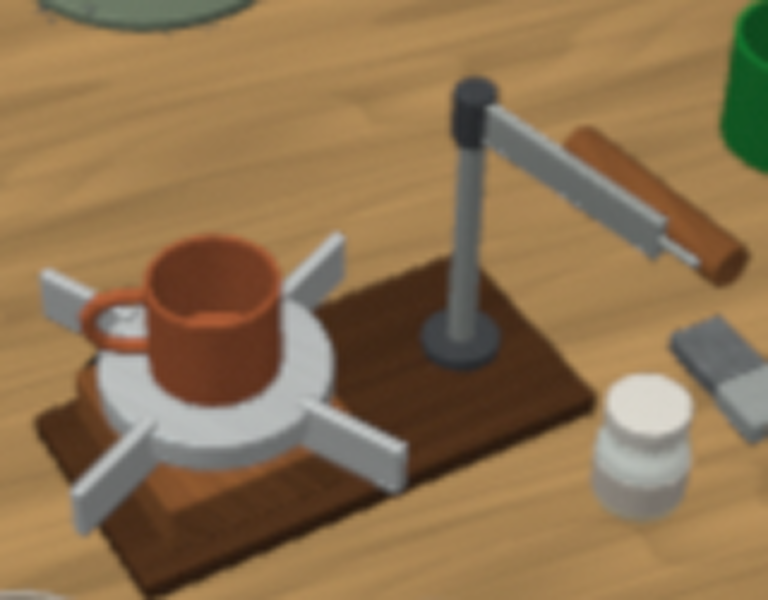

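View pics/z2.png

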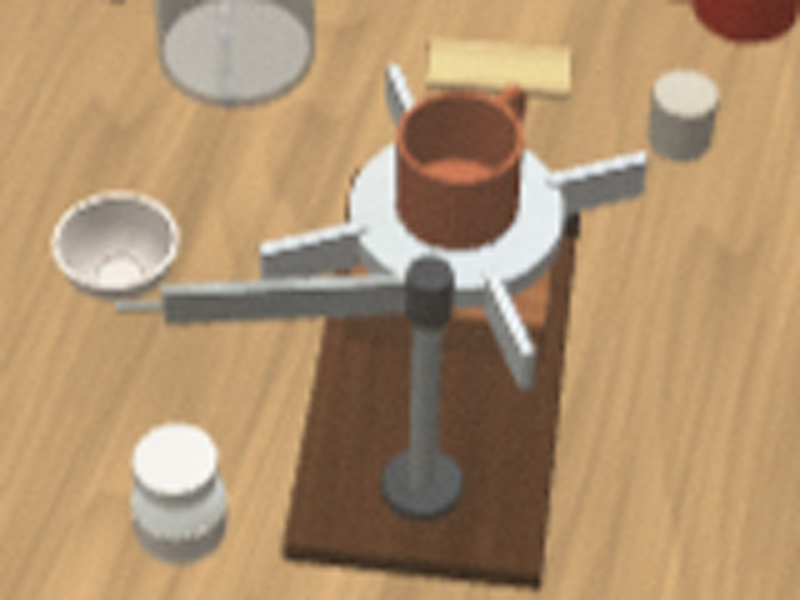

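```bash
python3 - <<'E'
from h import *
S=cap('scene');D=cap('side')
s=lambda p,z:ray(S,p[0]/4.8+255-.4,p[1]/4.8+145-.4,z)[:2]
d=lambda p,z:ray(D,p[0]/5+245-.4,p[1]/5+160-.4,z)[:2]
np.set_printoptions(precision=4,suppress=True)
es=np.array([s(p,.089) for p in [(45,272),(340,237),(405,447),(77,494)]])
ed=np.array([d(p,.089) for p in [(643,156),(531,350),(265,247),(392,68)]])
print(es,es.mean(0));print(ed,ed.mean(0))
c=(es.mean(0)+ed.mean(0))/2
for e in(es,ed): print(np.degrees(np.arctan2(*(e-e.mean(0)).T[::-1])),np.linalg.norm(e-e.mean(0),axis=1))
p=[s((476,90),.214),d((430,267),.214)];print('post',p)
P=np.mean(p,0);v=P-c;print('c',c,'dist',np.linalg.norm(v),'base ang',np.degrees(np.arctan2(v[1],v[0])))
print('tip',s((697,263),.197),d((117,306),.197))
print('rim c',s((213,280),.147),d((460,136),.147))
print('handle',s((90,320),.117),d((515,100),.129))
print('postfoot',s((460,340),.022),d((422,483),.022))
print('jar',s((648,405),.072),d((176,460),.072))
print('bowl',d((116,240),.04),'plug',d((684,93),.045),'corners',s((150,585),.018),s((594,400),.018),d((285,550),.018),d((540,578),.018))
E
```

```text
[[ 0.4163 -0.1979]
 [ 0.4508 -0.0269]
 [ 0.6209 -0.058 ]
 [ 0.5889 -0.2318]] [ 0.5192 -0.1286]
[[ 0.4142 -0.1992]
 [ 0.4462 -0.0299]
 [ 0.6174 -0.0629]
 [ 0.5849 -0.2309]] [ 0.5157 -0.1307]
[-146.0557  123.912    34.7844  -55.9892] [0.124  0.1226 0.1238 0.1245]
[-145.9947  124.5527   33.689   -55.3652] [0.1224 0.1225 0.1223 0.1218]
post [array([0.4959, 0.0342]), array([0.4939, 0.0295])]
c [ 0.5175 -0.1297] dist 0.1631062438530461 base ang 97.94384810505653
tip [0.6492 0.0897] [0.6484 0.0866]
rim c [ 0.5185 -0.1289] [ 0.516 -0.13 ]
handle [ 0.4933 -0.1928] [ 0.4949 -0.1857]
postfoot [0.4946 0.0343] [0.4936 0.0313]
jar [0.6266 0.0872] [0.6227 0.0884]
bowl [ 0.723  -0.0832] plug [ 0.4036 -0.3053] corners [ 0.6042 -0.2001] [0.5664 0.0889] [0.5578 0.0952] [0.4127 0.0739]
```

The blue-listed target is the smaller terracotta mug on the wheel. In the scene view it is at about (299,212), its handle points left at (274,212), and the post top is at (354,164). The pointer swings out over the jar, with its tip at about (400,200). The wheel axis is near (0.517, −0.130), the post is at +98° and the handle at about −111°, so I need to turn the wheel about 151° clockwise.

Request:
play_rows(deltas=".027 -.018 -.002 0 0 -.1291; .054 -.035 -.004 0 0 -.2582; .081 -.053 -.006 0 0 -.3873; .108 -.07 -.008 0 0 -.5164; .135 -.088 -.01 0 0 -.6455; .161 -.106 -.012 0 0 -.7746; .188 -.123 -.014 0 0 -.9037; .215 -.141 -.016 0 0 -1.0328; .242 -.158 -.018 0 0 -1.1619; .269 -.176 -.02 0 0 -1.291", hand=0)

```text
clock: 1.2
ee_pos: [0.3625, -0.2841, 0.2513]
tool_rot: [3.142, 0.0, 1.576]
contact_force: [0.4, 0.3, -0.8]
finger_gap: -0.0002
grip_force: 0.0
```

Request:
play_rows(deltas=".03 .026 0 0 0 0; .061 .053 0 0 0 0; .091 .079 0 0 0 0; .122 .105 0 0 0 0; .152 .131 0 0 0 0; .182 .158 0 0 0 0; .213 .184 0 0 0 0; .243 .211 0 0 0 0; .243 .211 0 0 0 0; .243 .211 0 0 0 0")

```text
clock: 2.2
ee_pos: [0.5728, -0.0414, 0.2507]
tool_rot: [-3.14, 0.0, 1.573]
contact_force: [-0.9, 0.5, 0.7]
finger_gap: 0.0001
grip_force: 0.0
```

Request:
play_rows(deltas="0 0 .03 0 0 0; 0 0 .06 0 0 0; 0 0 .09 0 0 0; 0 0 .12 0 0 0; 0 0 .15 0 0 0; 0 0 .176 0 0 0; 0 0 .176 0 0 0")

```text
clock: 2.9
ee_pos: [0.5689, -0.0428, 0.072]
tool_rot: [-3.134, -0.001, 1.569]
contact_force: [-1.0, 0.6, -0.5]
finger_gap: -0.0004
grip_force: 0.0
```

```bash
python3 - <<'E'
from h import *
p=sense()['ee_pos'];print(p,sense()['tool_rot'],sense()['contact_force'])
c=np.array([.5172,-.1298])
v=p[:2]-c;print(np.hypot(*v),np.degrees(np.arctan2(v[1],v[0])))
for a in np.arange(52,-110,-4.5):
    q=c+.106*np.array([np.cos(np.radians(a)),np.sin(np.radians(a))])-p[:2]
    print(round(a,1),'%.3f %.3f'%(q[1],q[0]),end='; ')
E
```

```text
[ 0.56890564 -0.04281174  0.0720181 ] [-3.13429092e+00 -1.18070031e-03  1.56879641e+00] [-1.02488711  0.5783913  -0.45752219]
0.10119501519863165 59.27283653296945
52.0 -0.003 0.014; 47.5 -0.009 0.020; 43.0 -0.015 0.026; 38.5 -0.021 0.031; 34.0 -0.028 0.036; 29.5 -0.035 0.041; 25.0 -0.042 0.044; 20.5 -0.050 0.048; 16.0 -0.058 0.050; 11.5 -0.066 0.052; 7.0 -0.074 0.054; 2.5 -0.082 0.054; -2.0 -0.091 0.054; -6.5 -0.099 0.054; -11.0 -0.107 0.052; -15.5 -0.115 0.050; -20.0 -0.123 0.048; -24.5 -0.131 0.045; -29.0 -0.138 0.041; -33.5 -0.145 0.037; -38.0 -0.152 0.032; -42.5 -0.159 0.026; -47.0 -0.165 0.021; -51.5 -0.170 0.014; -56.0 -0.175 0.008; -60.5 -0.179 0.000; -65.0 -0.183 -0.007; -69.5 -0.186 -0.015; -74.0 -0.189 -0.022; -78.5 -0.191 -0.031; -83.0 -0.192 -0.039; -87.5 -0.193 -0.047; -92.0 -0.193 -0.055; -96.5 -0.192 -0.064; -101.0 -0.191 -0.072; -105.5 -0.189 -0.080;
```

Request:
play_rows(deltas="-.003 .014 0 0 0 0; -.009 .020 0 0 0 0; -.015 .026 0 0 0 0; -.021 .031 0 0 0 0; -.028 .036 0 0 0 0; -.035 .041 0 0 0 0; -.042 .044 0 0 0 0; -.05 .048 0 0 0 0; -.058 .050 0 0 0 0; -.066 .052 0 0 0 0")

```text
clock: 3.9
ee_pos: [0.6249, -0.1088, 0.0751]
tool_rot: [-3.141, -0.0, 1.571]
contact_force: [-1.1, 0.5, 0.4]
finger_gap: 0.0002
grip_force: 0.5
```

Request:
play_rows(deltas="-.008 .001 0 0 0 0; -.016 .002 0 0 0 0; -.025 .002 0 0 0 0; -.033 .002 0 0 0 0; -.041 0 0 0 0 0; -.049 -.002 0 0 0 0; -.057 -.004 0 0 0 0; -.065 -.007 0 0 0 0; -.072 -.011 0 0 0 0; -.079 -.015 0 0 0 0")

```text
clock: 4.9
ee_pos: [0.6095, -0.1877, 0.0753]
tool_rot: [3.142, -0.0, 1.571]
contact_force: [-0.5, 1.9, 0.1]
finger_gap: 0.0
grip_force: 0.6
```

Request:
play_rows(deltas="-.007 -.006 0 0 0 0; -.014 -.012 0 0 0 0; -.020 -.018 0 0 0 0; -.025 -.025 0 0 0 0; -.030 -.031 0 0 0 0; -.034 -.039 0 0 0 0; -.038 -.046 0 0 0 0; -.041 -.054 0 0 0 0; -.044 -.061 0 0 0 0; -.046 -.070 0 0 0 0")

```text
clock: 5.9
ee_pos: [0.5395, -0.2335, 0.0754]
tool_rot: [3.141, 0.0, 1.571]
contact_force: [0.8, 0.7, 0.1]
finger_gap: 0.0004
grip_force: 0.6
```

```bash
python3 - <<'E'
from h import *
a=cap('scene')['frame'][145:270,235:395];b=cap('side')['frame'][140:265,265:425]
r=lambda i:cv2.resize(i,(600,469),interpolation=2)
z=np.vstack([cv2.resize(a,(384,300),interpolation=2),cv2.resize(b,(384,300),interpolation=2)])
z=cv2.resize(a,(512,400),interpolation=2)
cv2.imwrite('pics/s1.png',np.hstack([cv2.resize(a,(400,312),interpolation=2),cv2.resize(b,(400,312),interpolation=2)]))
p=sense();print(p['ee_pos'],p['contact_force'])
E
```

```text
[ 0.53820077 -0.23351207  0.07517544] [ 0.28389491 -0.30759066 -0.79329914]
```

View pics/s1.png

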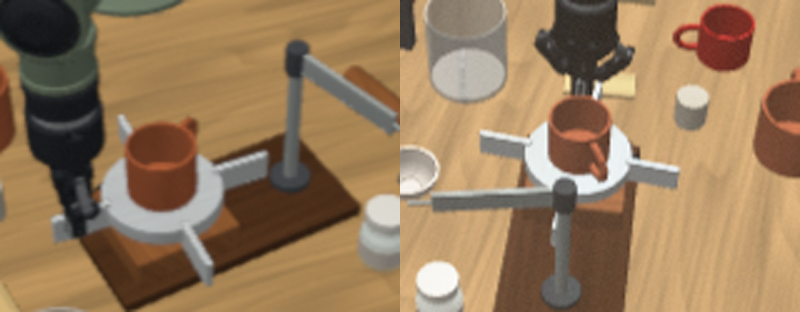

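The handle is now turned toward the post but still short of it: in the side crop it points to (600,170) and the post is at (565,190). I'll measure the remaining angle.

```bash
python3 - <<'E'
from h import *
S=cap('scene');D=cap('side')
s=lambda u,v,z:ray(S,u/2.5+235-.4,v/2.5+145-.4,z)[:2]
d=lambda u,v,z:ray(D,(u-400)/2.5+265-.4,v/2.5+140-.4,z)[:2]
c=np.array([.5172,-.1298])
A=lambda q:(np.round(np.degrees(np.arctan2(*(q-c)[::-1])),1),np.round(np.hypot(*(q-c)),3))
for q in [s(267,154,.089),s(211,268,.089),s(55,219,.089),d(677,170,.089),d(482,135,.089)]:print(A(q))
# handle silhouette: terracotta mask, rays at handle height in side view
for C,n,z0 in((D,'d',(265,140)),(S,'s',(235,145))):
    f=C['frame'].astype(int);b,g,r=f[...,0],f[...,1],f[...,2]
    m=((r>1.9*g-0)&(r>70)).astype(np.uint8)
    n_,l,st,ce=cv2.connectedComponentsWithStats(m);u,v=proj(C,[*c,.12]);k=l[int(v)-5:int(v)+8,int(u)-5:int(u)+5].ravel();k=np.bincount(k[k>0]).argmax();print(n,st[k],ce[k])
    for y in range(st[k][1],st[k][1]+st[k][3]):
        xs=np.flatnonzero(l[y]==k);print(y,xs.min(),xs.max(),end=' | ')
print('handle',A(d(600,170,.108)),A(d(597,150,.13)),A(s(193,124,.13)))
E
```

```text
(np.float64(91.4), np.float64(0.125))
(np.float64(2.8), np.float64(0.13))
(np.float64(-86.7), np.float64(0.12))
(np.float64(-178.7), np.float64(0.123))
(np.float64(3.3), np.float64(0.12))Traceback (most recent call last):
  File "<stdin>", line 12, in <module>
ValueError: attempt to get argmax of an empty sequence
```

Request:
play_rows(deltas="-.001 -.008 0 0 0 0; -.002 -.016 0 0 0 0; -.002 -.024 0 0 0 0; -.001 -.031 0 0 0 0; 0 -.037 0 0 0 0; .001 -.042 0 0 0 0; .001 -.046 0 0 0 0; .001 -.046 0 0 0 0; .001 -.046 0 0 0 0")

```text
clock: 7.0
ee_pos: [0.4936, -0.2323, 0.0753]
tool_rot: [-3.141, 0.0, 1.571]
contact_force: [-0.4, 0.7, -0.9]
finger_gap: -0.0
grip_force: 0.0
```

```bash
python3 - <<'E'
from h import *
p=sense();print(p['ee_pos'],p['contact_force'])
a=cap('scene','s2.png')['frame'][180:255,250:350];b=cap('side','d2.png')['frame'][165:240,285:385]
cv2.imwrite('pics/z3.png',np.hstack([cv2.resize(a,None,fx=4,fy=4,interpolation=2),cv2.resize(b,None,fx=4,fy=4,interpolation=2)]))
E
```

```text
[ 0.49355415 -0.23230403  0.07525208] [-0.43069825  0.66988445 -0.92240459]
```

View pics/z3.png

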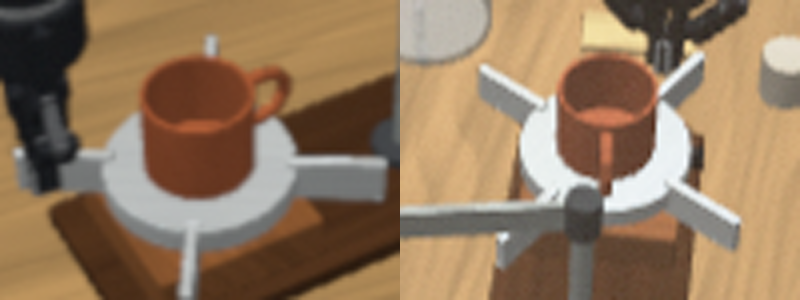

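```bash
python3 - <<'E'
from h import *
S=cap('scene');D=cap('side')
su=lambda u,v:(u/4+250-.4,v/4+180-.4); du=lambda u,v:((u-400)/4+285-.4,v/4+165-.4)
s=lambda u,v,z:ray(S,*su(u,v),z)[:2]
d=lambda u,v,z:ray(D,*du(u,v),z)[:2]
c=np.array([.5172,-.1298])
A=lambda q,c=c:(np.round(np.degrees(np.arctan2(*(q-c)[::-1])),1),np.round(np.hypot(*(q-c)),3))
print('spokes',[A(q) for q in [s(386,160,.089),s(188,298,.089),s(210,38,.089),s(17,152,.089),d(703,56,.089),d(738,220,.089),d(482,68,.089)]])
ms,md=s(198,90,.147),d(608,88,.147);print('rim',ms,md)
for a in range(92,112,3):
    e=np.array([np.cos(np.radians(a)),np.sin(np.radians(a))])
    x=lambda r,z,m:[*(m+r*e),z]
    P=proj(D,x(.073,.117,md));P2=proj(D,x(.06,.131,md));Q=proj(S,x(.075,.117,ms))
    print(a,(P-[285,165]+.4)*4+[400,0],(P2-[285,165]+.4)*4+[400,0],(Q-[250,180]+.4)*4)
def hubd(img): return ray(D,*du(584,200),.214)[:2]
print('hub',hubd(0),'ang',A(hubd(0),md))
E
```

```text
spokes [(np.float64(66.7), np.float64(0.126)), (np.float64(-22.6), np.float64(0.126)), (np.float64(156.3), np.float64(0.121)), (np.float64(-113.3), np.float64(0.122)), (np.float64(-115.6), np.float64(0.123)), (np.float64(157.0), np.float64(0.124)), (np.float64(-23.7), np.float64(0.122))]
rim [ 0.51564307 -0.12754973] [ 0.51624797 -0.13074696]
92 [585.22406334 187.02860114] [589.64924851 161.2366199 ] [302.85561893  92.76026353]
95 [590.38670373 187.88945778] [593.8994745  161.93785508] [300.35080926  89.18694429]
98 [595.59862607 188.54575497] [598.18953655 162.47273765] [297.58491573  85.71970567]
101 [600.84405287 188.99535089] [602.50666481 162.83957173] [294.56659124  82.36683131]
104 [606.10707714 189.23678936] [606.83799007 163.03720175] [291.30499398  79.13623109]
107 [611.37172416 189.26930659] [611.17059125 163.06501744] [287.809755    76.03543314]
110 [616.62201379 189.09283451] [615.49154313 162.9229563 ] [284.09094648  73.07157733]
hub [0.49252897 0.03485731] ang (np.float64(98.2), np.float64(0.167))
```

The side crop shows the handle bar at (605,180) and the scene crop shows its outer end at (291,80), so the handle is at about 103° against a target of 98°. I'll nudge it another 5°.

Request:
play_rows(deltas=".001 -.003 0 0 0 0; .002 -.006 0 0 0 0; .0025 -.008 0 0 0 0; .0025 -.0092 0 0 0 0; .0025 -.0092 0 0 0 0; .0025 -.0092 0 0 0 0")

```text
clock: 7.8
ee_pos: [0.4844, -0.2297, 0.0753]
tool_rot: [-3.141, 0.0, 1.571]
contact_force: [0.4, 0.7, 0.0]
finger_gap: 0.0001
grip_force: 0.1
```

Request:
play_rows(deltas="-.004 .01 0 0 0 0; -.01 .014 0 0 0 0; -.01 .014 -.03 0 0 0; -.01 .014 -.07 0 0 0; -.01 .014 -.11 0 0 0; -.01 .014 -.15 0 0 0; -.01 .014 -.175 0 0 0; -.01 .014 -.175 0 0 0; -.01 .014 -.175 0 0 0")

```text
clock: 8.7
ee_pos: [0.4991, -0.2402, 0.2505]
tool_rot: [3.141, 0.001, 1.571]
contact_force: [-0.0, -0.2, -0.2]
finger_gap: -0.0002
grip_force: 0.0
```

```bash
python3 - <<'E'
from h import *
p=sense();print(p['ee_pos'],p['contact_force'])
D=cap('side','d3.png');W=cap('wrist','w3.png')
b=D['frame'][165:240,285:385]
cv2.imwrite('pics/z4.png',np.hstack([cv2.resize(W['frame'],(400,250),interpolation=cv2.INTER_AREA),cv2.resize(b,(400,300),interpolation=2)[25:275]]))
E
```

```text
[ 0.49911958 -0.24022236  0.25048459] [-0.01526382 -0.17469817 -0.23783331]
```

View pics/z4.png

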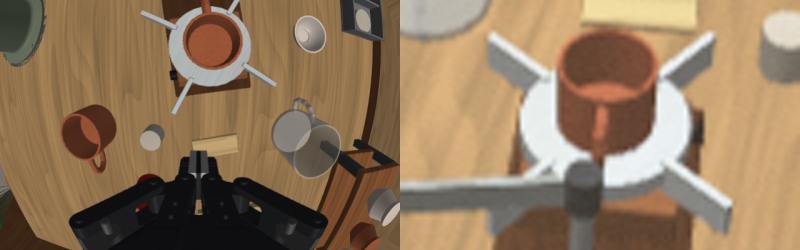

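```bash
cat >> h.py <<'E'
def fray(c,u,v,z):
    f=K(c);R=np.array(c['R']);t=np.array(c['t']);q=np.array([u-c['cx'],v-c['cy']]);r=np.hypot(*q);a=r/f
    d=R.T@np.array([*(np.sin(a)*q/r),np.cos(a)]);o=-R.T@t
    return o+d*(z-o[2])/d[2]
def fproj(c,X):
    p=np.array(c['R'])@np.array(X)+np.array(c['t']);a=np.arctan2(np.hypot(*p[:2]),p[2]);return K(c)*a*p[:2]/np.hypot(*p[:2])+[c['cx'],c['cy']]
E
python3 - <<'E'
from h import *
W=cap('wrist');o=-np.array(W['R']).T@W['t'];print(o,np.array(W['R'])[2],W['vertical_fov'])
p=sense()['ee_pos']
for X in [(.5172,-.1298,.147),(.494,.032,.214),(.508,-.06,.117)]:print(X,fproj(W,X))
# same after moving TCP by dy
for dy in(.06,.1,.15):
    V=dict(W);V['t']=np.array(W['t'])-np.array(W['R'])@np.array([0,dy,0]);print(dy,[fproj(V,X).round() for X in [(.5172,-.1298,.147),(.494,.032,.214),(.508,-.06,.117)]])
E
```

```text
[ 0.49806395 -0.16345048  0.39071664] [-0.00243543 -0.29544552 -0.95535648] 65.70646984690485
(0.5172, -0.1298, 0.147) [342.81979315  63.35793753]
(0.494, 0.032, 0.214) [ 311.85315997 -153.21992014]
(0.508, -0.06, 0.117) [329.29859205  -6.26411889]
0.06 [array([342., 139.]), array([311., -97.]), array([329.,  57.])]
0.1 [array([341., 188.]), array([311., -48.]), array([329., 102.])]
0.15 [array([340., 243.]), array([311.,  28.]), array([329., 158.])]
```

Request:
play_rows(deltas=".03 0 -.005 0 0 0; .06 0 -.01 0 0 0; .09 0 -.015 0 0 0; .12 0 -.02 0 0 0; .15 0 -.02 0 0 0; .15 0 -.02 0 0 0; .15 0 -.02 0 0 0")

```text
clock: 9.55
ee_pos: [0.4983, -0.0893, 0.2694]
tool_rot: [-3.14, -0.0, 1.572]
contact_force: [0.1, -0.6, 0.7]
finger_gap: -0.0001
grip_force: 0.0
```

```bash
python3 - <<'E'
from h import *
W=cap('wrist','w4.png');print([fproj(W,X).round(1) for X in [(.5172,-.1298,.147),(.494,.032,.214),(.508,-.06,.117)]])
cv2.imwrite('pics/z5.png',cv2.resize(W['frame'][0:300,200:460],None,fx=2,fy=2,interpolation=2))
E
```

```text
[array([338.2, 234.1]), array([311.5,  35.6]), array([328.2, 154.3])]
```

View pics/z5.png

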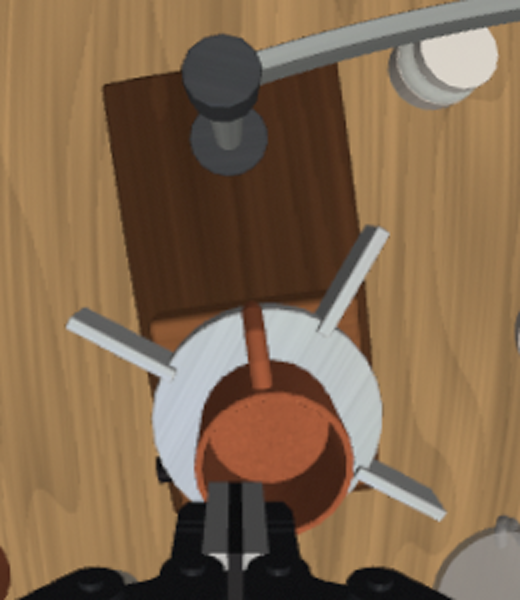

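```bash
python3 - <<'E'
from h import *
W=cap('wrist')
g=lambda u,v,z:fray(W,u/2+200-.25,v/2-.25,z)[:2]
A=lambda q,c:(np.round(np.degrees(np.arctan2(*(q-c)[::-1])),1),np.round(np.hypot(*(q-c)),3))
hub=g(222,70,.214);foot=g(229,138,.022);rim=g(274.5,462,.147)
sp=[g(380,231,.089),g(75,318,.089),g(440,516,.089)]
c=(sp[1]+sp[2])/2
print('hub',hub,'foot',foot,'rim',rim,'c',c)
P=(hub+foot)/2
for n,cc in (('c',c),('rim',rim)): print(n,'post',A(P,cc),'spokes',[A(q,cc)[0] for q in sp],'handle',A(g(253,318,.117),cc),A(g(253,318,.13),cc),A(g(262,385,.13),cc))
for z in(.11,.12,.13):
  h=g(253,316,z)-g(262,384,z);print(np.degrees(np.arctan2(h[1],h[0])))
for a,b in(((105,87),(140,310)),((335,65),(372,365))):
    h=g(*a,.018)-g(*b,.018);print('edge',np.degrees(np.arctan2(h[1],h[0])))
tip=None
# predicted handle bar pixels for angles
for a in(94,96,98,100,102):
    e=np.array([np.cos(np.radians(a)),np.sin(np.radians(a))])
    print(a,[(fproj(W,[*(rim+r*e),z])-[200,0]+.25)*2 for r,z in((.072,.117),(.045,.133))])
E
```

```text
hub [0.4938252  0.03195473] foot [0.49384763 0.03230609] rim [ 0.51612172 -0.1271202 ] c [ 0.51720594 -0.12928361]
c post (np.float64(98.2), np.float64(0.163)) spokes [np.float64(62.2), np.float64(150.3), np.float64(-29.7)] handle (np.float64(99.6), np.float64(0.065)) (np.float64(99.5), np.float64(0.067)) (np.float64(101.0), np.float64(0.035))
rim post (np.float64(98.0), np.float64(0.161)) spokes [np.float64(61.2), np.float64(151.0), np.float64(-30.3)] handle (np.float64(98.9), np.float64(0.063)) (np.float64(98.9), np.float64(0.065)) (np.float64(99.9), np.float64(0.033))
97.87435526398843
97.87435526398848
97.87435526398853
edge 98.0426059732431
edge 98.27564213286519
94 [array([262.98534623, 297.95480068]), array([267.90081253, 360.53494016])]
96 [array([257.74831138, 298.38123086]), array([264.52032219, 360.81301446])]
98 [array([252.52781318, 298.99245379]), array([261.15002196, 361.2062074 ])]
100 [array([247.33185712, 299.78751634]), array([257.79472197, 361.71395147])]
102 [array([242.16840023, 300.76512334]), array([254.45920674, 362.33549144])]
```

The wrist view shows the post hub at (222,70), the handle from (262,385) to (253,312), and the rim centre at (274,462). The handle is at about 98.5° against 98.1° wanted, so the wheel is done. Next is the pointer.

Request:
play_rows(deltas=".03 .013 0 0 0 0; .06 .026 0 0 0 0; .09 .039 0 0 0 0; .12 .052 0 0 0 0; .15 .065 0 0 0 0; .175 .074 0 0 0 0; .192 .08 0 0 0 0; .192 .08 .03 0 0 0; .192 .08 .06 0 0 0; .192 .08 .078 0 0 0")

```text
clock: 10.65
ee_pos: [0.5777, 0.1014, 0.1897]
tool_rot: [-3.139, 0.001, 1.57]
contact_force: [-0.3, -0.4, 0.7]
finger_gap: -0.0001
grip_force: 0.0
```

```bash
python3 - <<'E'
from h import *
p=np.array([.578,.103]);P=np.array([.4938,.0321])
print(sense()['ee_pos'])
o=p
for i,a in enumerate(np.arange(36,-70,-4)):
    q=P+.11*np.array([np.cos(np.radians(a)),np.sin(np.radians(a))])
    print('%.3f %.3f 0 0 0 0'%(q[1]-o[1],q[0]-o[0]),end='; ')
    if i%10==9: o=q.round(3);print()
E
```

```text
[0.5776739  0.10136447 0.18968567]
-0.006 0.005 0 0 0 0; -0.013 0.009 0 0 0 0; -0.019 0.013 0 0 0 0; -0.026 0.016 0 0 0 0; -0.033 0.019 0 0 0 0; -0.041 0.022 0 0 0 0; -0.048 0.023 0 0 0 0; -0.056 0.025 0 0 0 0; -0.063 0.026 0 0 0 0; -0.071 0.026 0 0 0 0; 
-0.008 -0.000 0 0 0 0; -0.015 -0.001 0 0 0 0; -0.023 -0.003 0 0 0 0; -0.030 -0.004 0 0 0 0; -0.038 -0.007 0 0 0 0; -0.045 -0.010 0 0 0 0; -0.052 -0.013 0 0 0 0; -0.058 -0.017 0 0 0 0; -0.065 -0.021 0 0 0 0; -0.071 -0.026 0 0 0 0; 
-0.005 -0.005 0 0 0 0; -0.011 -0.011 0 0 0 0; -0.016 -0.016 0 0 0 0; -0.020 -0.023 0 0 0 0; -0.024 -0.029 0 0 0 0; -0.028 -0.036 0 0 0 0; -0.031 -0.043 0 0 0 0;
```

Request:
play_rows(deltas="-.006 .005 0 0 0 0; -.013 .009 0 0 0 0; -.019 .013 0 0 0 0; -.026 .016 0 0 0 0; -.033 .019 0 0 0 0; -.041 .022 0 0 0 0; -.048 .023 0 0 0 0; -.056 .025 0 0 0 0; -.063 .026 0 0 0 0; -.071 .026 0 0 0 0")

```text
clock: 11.65
ee_pos: [0.6046, 0.0308, 0.1922]
tool_rot: [-3.141, -0.0, 1.571]
contact_force: [-0.5, 0.9, 0.1]
finger_gap: 0.0001
grip_force: 0.4
```

Request:
play_rows(deltas="-.008 0 0 0 0 0; -.015 -.001 0 0 0 0; -.023 -.003 0 0 0 0; -.03 -.004 0 0 0 0; -.038 -.007 0 0 0 0; -.045 -.01 0 0 0 0; -.052 -.013 0 0 0 0; -.058 -.017 0 0 0 0; -.065 -.021 0 0 0 0; -.071 -.026 0 0 0 0")

```text
clock: 12.65
ee_pos: [0.5784, -0.0403, 0.1923]
tool_rot: [3.141, 0.0, 1.571]
contact_force: [0.1, 1.3, -0.4]
finger_gap: 0.0002
grip_force: 0.4
```

Request:
play_rows(deltas="-.005 -.005 0 0 0 0; -.011 -.011 0 0 0 0; -.016 -.016 0 0 0 0; -.02 -.023 0 0 0 0; -.024 -.029 0 0 0 0; -.027 -.034 0 0 0 0; -.029 -.038 0 0 0 0; -.03 -.04 0 0 0 0; -.03 -.04 0 0 0 0; -.03 -.04 0 0 0 0")

```text
clock: 13.65
ee_pos: [0.5387, -0.0698, 0.1923]
tool_rot: [-3.142, 0.0, 1.571]
contact_force: [0.2, 0.2, 0.5]
finger_gap: -0.0002
grip_force: 0.0
```

```bash
python3 - <<'E'
from h import *
s=sense();p=s['ee_pos'];v=p[:2]-[.4938,.0321];print(s['clock'],p,s['contact_force'],np.degrees(np.arctan2(v[1],v[0])),np.hypot(*v))
S=cap('scene');D=cap('side')
a=S['frame'][150:225,270:370];b=D['frame'][165:240,285:385]
cv2.imwrite('pics/z6.png',np.hstack([cv2.resize(a,None,fx=4,fy=4,interpolation=2),cv2.resize(b,None,fx=4,fy=4,interpolation=2)]))
E
```

```text
13.65 [ 0.5386664  -0.06977573  0.19228469] [0.18988984 0.15591646 0.45480075] -66.23115409344786 0.11131782787679838
```

View pics/z6.png

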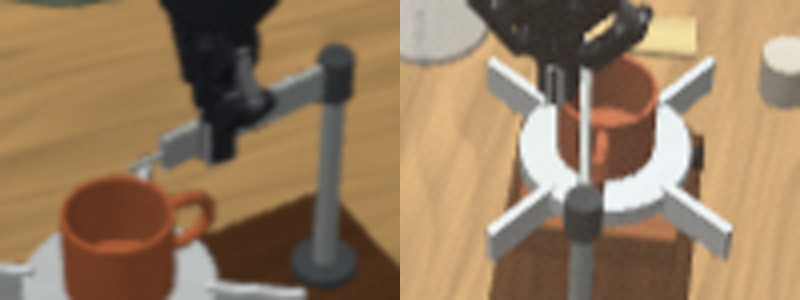

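```bash
python3 - <<'E'
from h import *
S=cap('scene');D=cap('side');P=np.array([.4938,.0321])
s=lambda u,v,z:ray(S,u/4+270-.4,v/4+150-.4,z)[:2]
d=lambda u,v,z:ray(D,(u-400)/4+285-.4,v/4+165-.4,z)[:2]
A=lambda q:(np.round(np.degrees(np.arctan2(*(q-P)[::-1])),1),np.round(np.hypot(*(q-P)),3))
print(A(s(132,168,.197)),A(s(161,139,.21)),A(d(586,70,.21)))
print([(a,((proj(D,[*(P+.139*np.array([np.cos(np.radians(a)),np.sin(np.radians(a))])),.21])-[285,165]+.4)*4+[400,0]).round()) for a in(-72,-75,-78,-82)])
E
```

```text
(np.float64(-75.5), np.float64(0.16)) (np.float64(-75.4), np.float64(0.138)) (np.float64(-76.2), np.float64(0.12))
[(-72, array([572.,  50.])), (-75, array([582.,  50.])), (-78, array([593.,  51.])), (-82, array([606.,  52.]))]
```

The pointer is at −75.7° (scene crop tip at (132,168), bar end in the side crop at about (586,70)). About 6.3° remains.

Request:
play_rows(deltas="-.001 -.003 0 0 0 0; -.002 -.006 0 0 0 0; -.003 -.009 0 0 0 0; -.004 -.0115 0 0 0 0; -.004 -.0115 0 0 0 0; -.004 -.0115 0 0 0 0")

```text
clock: 14.45
ee_pos: [0.527, -0.0738, 0.1923]
tool_rot: [-3.142, 0.0, 1.571]
contact_force: [0.3, 1.0, -0.5]
finger_gap: -0.0
grip_force: 0.0
```

Request:
play_rows(deltas=".003 .01 0 0 0 0; .006 .02 0 0 0 0; .006 .025 -.02 0 0 0; .006 .025 -.05 0 0 0; .006 .025 -.08 0 0 0; .04 .01 -.08 0 0 0; .07 -.015 -.08 0 0 0; .08 -.028 -.08 0 0 0; .08 -.028 -.08 0 0 0; .08 -.028 -.08 0 0 0")

```text
clock: 15.45
ee_pos: [0.5002, 0.0065, 0.2725]
tool_rot: [3.14, 0.0, 1.572]
contact_force: [-0.4, 0.5, 0.6]
finger_gap: 0.0001
grip_force: 0.0
```

```bash
python3 - <<'E'
from h import *
print(sense()['ee_pos'],sense()['clock'])
W=cap('wrist','w7.png')['frame'];D=cap('side');S=cap('scene')
cv2.imwrite('pics/z7.png',np.vstack([np.hstack([cv2.resize(S['frame'][150:225,270:370],(400,300),interpolation=2),cv2.resize(D['frame'][165:240,285:385],(400,300),interpolation=2)]),cv2.resize(W[100:340,0:640],(800,300),interpolation=2)]))
E
```

```text
[0.50019516 0.00649353 0.27254502] 15.45
```

View pics/z7.png

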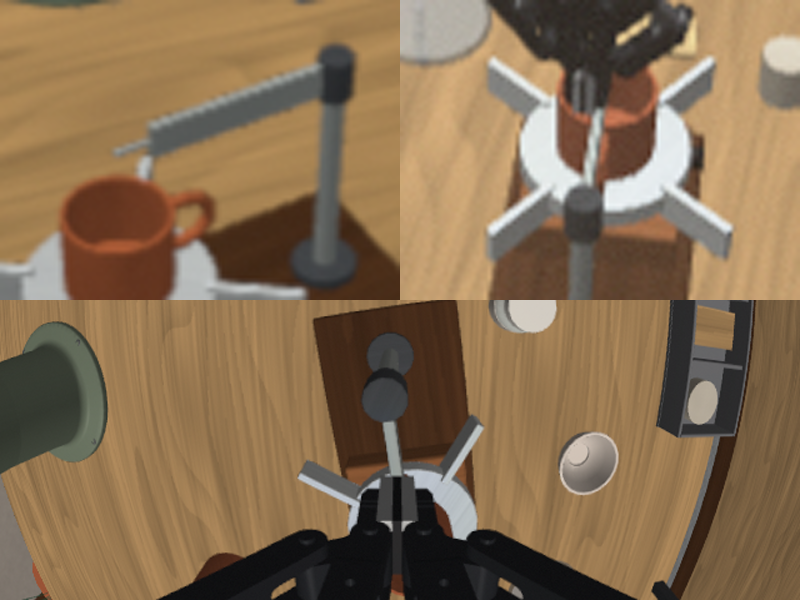

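```bash
python3 - <<'E'
from h import *
S=cap('scene');P=np.array([.4938,.0321])
s=lambda u,v,z:ray(S,u/4+270-.4,v/4+150-.4,z)[:2]
A=lambda q:(np.round(np.degrees(np.arctan2(*(q-P)[::-1])),1),np.round(np.hypot(*(q-P)),3))
print(A(s(115,153,.197)),s(115,153,.197),A(s(150,123,.21)))
print([(a,((proj(S,[*(P+.165*np.array([np.cos(np.radians(a)),np.sin(np.radians(a))])),.197])-[270,150]+.4)*4).round()) for a in(-79,-80.5,-82,-83.5)])
D=cap('side')
# bar centerline in side at r=.05..0.09 (z=.21)
print([(a,[((proj(D,[*(P+r*np.array([np.cos(np.radians(a)),np.sin(np.radians(a))])),.21])-[285,165]+.4)*4+[400,0]).round() for r in(.06,.085)]) for a in(-79,-82,-85)])
E
```

```text
(np.float64(-81.9), np.float64(0.162)) [ 0.51650572 -0.12831572] (np.float64(-82.5), np.float64(0.136))
[(-79, array([117., 162.])), (-80.5, array([114., 158.])), (-82, array([111., 154.])), (-83.5, array([108., 150.]))]
[(-79, [array([589., 133.]), array([591., 106.])]), (-82, [array([594., 134.]), array([598., 107.])]), (-85, [array([598., 134.]), array([604., 108.])])]
```

The pointer tip is at (0.5165, −0.1283), over the mug's middle, and the hand is clear of everything, so I'm handing in.

```bash
python3 -c "
from cell import *
print(hand_in())"
```

```text
the job is handed in; nothing more can be done
None
```

I turned the wheel so the mug's handle points at the post to within about 1°, then swung the pointer tip over the mug's middle to within about 2 mm; the job is handed in at about 15.5 s of the 72 s limit.

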